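Free the ratchet pawl and lower the clamp arm

ROBOT

A 6-joint arm with a two-finger parallel gripper is mounted at the origin on the work surface. World frame = base frame: x ahead of the robot, y to its left, z up, the work surface at z = 0. Lengths are in m, angles in rad, forces in N, time in s.
With the tool pointing down it reaches from about 0.35 to 1 m from the base axis. Payload 7.1 kg.
Tool frame: the origin (TCP) lies at the very end of the fingers, on their centre line; the grasp point (between the pads) lies 19 mm behind it; z points along the fingers, y is the line along which they close (so a half turn about z gives the same grasp; the last joint's range is limited). The gripper opens to 85 mm and grips with 20 to 120 N. Pads are 22 mm wide; open, the fingers measure 114 mm over their backs; the gripper's body (76 mm by 85 mm) begins 54 mm behind the grasp point. The pads swing forward as they close: fully open they stand 13 mm farther back than shut.
Start: joints at [-0.019, 0.423, 1.63, -0, 1.089, -0.019], TCP at [0.625, 0, 0.195] pointing down, gripper open.
Joint ranges: [-3, 3], [-0.9, 2.11], [0.09, 2.58], [-1.31, 4.45], [0.11, 2.69], [-2.54, 2.54]. Speed limits (rad/s): [2.39, 2.39, 3.01, 3.14, 3.14, 3.14].

INTERFACE

Orientations are given as a rotation vector (axis times angle).
In Python, from bench import env gives the robot as it stands.
- The arm moves only by the tool send_rows, never from a script. Its argument "moves" is a list of rows, each an object with "translation": the shift along the world's x, y, z in m, a list of three; "spin": the turn about the world's z in degrees; "claw": the finger opening in m, from 0 to 0.0854. A call has 1 to 12 rows; each row shifts and turns the commanded pose from where the row before left it; what a row does not reach is not made up. A row lasts 1/12 s, in which the tool goes at most 41.7 mm and 7.16 degrees, less where a joint would pass 70% of its speed; a pose out of reach is approached as far as the arm can. A call is refused whole if a number of a shift passes 0.0417 or a number of a turn 7.16, either way. A call with a gripper value outside its range is refused whole. The fingers move at their own pace and stop on an object; the grip force is fixed at half the most. Time passes only in rows, so rows that do not move let the fingers close. It gives the time, the measured TCP pose, the force, the opening and the grip force at its end, in the units of the state.
- env.observe(): the state, without advancing time (a new reading comes with each control period).
- env.camera(name): name is "scene" or "side" or "wrist"; returns a dict with "frame" (420x560x3 uint8, red, green, blue), "fx", "fy", "cx", "cy" (pixels), "dist" ([k1, k2, p1, p2, k3] as OpenCV has them; the pictures are not rectified), "rvec" (rotation vector, rad) and "tvec" (3), from world to camera coordinates, as OpenCV has them; the wrist camera has in their place "tool_from_camera" (4x4, takes a point from camera to tool coordinates, whose origin is the TCP and whose axes are the flange's). Camera axes: x right, y down, z forward; pixel columns grow to the right and rows downward; lengths in m; the calibration is good to about 2 mm. A picture is of the moment at which its call begins: read the wrist's pose just before it. There is no depth.
- env.hand_in(): hands the job in; it is judged then, once.
The state is a dict: "time_s": time; "joint_positions": joint angles; "joint_velocities": joint speeds; "effort": joint torques, N m; "eef_pos": TCP position; "ee_rot": TCP orientation; "wrist_force": force on the tool from outside, world axes, zero at the start; "ft_torque": the same for the moment, N m; "width": opening from 0.0 (shut) to 1.0 (fully open); "grasp_force": force on a finger pad.
Only numpy, scipy, OpenCV 4.12 (cv2) and the standard library are available. Lean on these libraries where they do the work, as an engineer would, in place of code of your own. Each camera call takes 0.05 s, during which the arm holds its last target. There are 200 camera calls.

TASK

The clamp arm of the drilling fixture is held up by its ratchet. Press the thumb tab of the pawl fully down so that the pawl comes clear of the teeth (it stays there by itself), and only then push the arm down by its crossbar until its foot rests on the bearing block. Press and push with the fingertips only: grasp and lift nothing, do not raise the arm, and leave the block and the loose things around the fixture where they are.

Things in the scene. Friction and masses are not known exactly. Their poses are not given: they have to be found in the camera images.
- stand: Drilling fixture fixed to the bench; green base plate 330 x 130 x 12 mm. Origin on the bench surface; x points from the pawl to the free end of the clamp arm, y is parallel to the hinge axis, z up. The plate spans x -155 to 175, y -65 to 65 mm. Cheeks (within y -23 to 23 mm) stand at x -20 (arm hinge, up to z 118 mm) and x -105 (pawl, up to z 156 mm).
- clamp_hinge (a point): Point on the hinge axis of the clamp arm, in the arm's mid plane, at stand x -20, y 0, z 100 mm. Axes parallel to the stand's.
- clamp_bar (a point): Centre of the black crossbar at the free end of the steel clamp arm: a round bar 22 mm in diameter, 90 mm long, parallel to the hinge axis and 200 mm from it. Push down on its top from above and follow its arc about the hinge; nothing stands under it. The point's axes turn with the arm (x along it, away from the hinge).
- clamp_foot (a point): Centre of the underside of the arm's round foot (28 mm in diameter), 130 mm along the arm from the hinge and 39 mm below the arm's centre line. The arm is a steel bar 20 mm wide and 18 mm thick, with a toothed hub of 55 mm radius at the hinge. The point's axes turn with the arm.
- clamp (a joint): Angle of the clamp arm (rad): 0 is level with the foot just on the block, positive is raised; it starts at 0.88 to 1.0. While the pawl is in the teeth the arm is stopped at about 0.84 and must not be forced. With the pawl clear it moves against a stiff hinge (about 3 to 6 N pushing at the crossbar) and stays where it is left.
- pawl (a joint): Angle of the pawl (rad): 0 is in the teeth, 0.40 is its stop with the tab fully down; the nose is clear of the teeth above 0.15. A stiff pivot keeps it where it is left.
- pawl_pivot (a point): Point on the pivot axis of the pawl (parallel to the arm's hinge), at stand x -105, y 0, z 145 mm. Axes parallel to the stand's.
- pawl_tab (a point): Centre of the upper face of the pawl's thumb tab, a ribbed steel plate 36 x 36 x 6 mm at the tail of the pawl on the side away from the arm, 72 mm from the pivot. It starts level at about 160 mm above the bench and goes down about 28 mm when pressed to its stop (about 3 N moves it); the space under it is empty.
- block: Loose bearing block, bare metal with a bore, 70 x 50 x 49 mm, 0.5 kg, lying on the base plate under the arm's foot. Origin at the centre of its underside. It must stay there.
- wrench: Loose open-ended wrench lying flat on the bench beside the fixture. To be left alone.
- tin: Loose round grey tin, 70 mm in diameter and 75 mm tall, standing on the bench beside the fixture; origin at the centre of its underside. To be left alone.
- bush: Loose brass bush (short tube), 48 mm in diameter and 40 mm tall, standing on the bench beside the fixture; origin at the centre of its underside. To be left alone.

How it is judged:
On the way:
1. the pawl is pressed clear of the teeth while the arm is still up (value of joint pawl above 0.22 rad and value of joint clamp above 0.75 rad), for 0.2 s.
At the end, for the whole second after the job is handed in: The clamp arm is down with its foot on the block (joint within -0.03 to 0.02 rad), the pawl is still clear of the teeth (above 0.2 rad) and the block lies within 15 mm of where it was (value of joint clamp between -0.03 and 0.02 rad and value of joint pawl above 0.2 rad and distance of block from where it was at the start of the episode below 0.015 m); the robot touches nothing.
It fails at once if the block is shifted or lifted by more than 15 mm (distance of block from where it was at the start of the episode above 0.015 m).
It fails at once if a loose thing beside the fixture is shifted or lifted by more than 25 mm (distance of any of wrench, tin, bush from where it was at the start of the episode above 0.025 m).
It fails at once if the clamp arm is raised instead of pushed down (above 1.1 rad) (value of joint clamp above 1.1 rad).
It also fails if it takes over 43 s, if anything falls off the work surface, if the arm or the gripper's body presses on something with over 40 N, if the wrist force passes 120 N, or if a joint passes its speed limit or range.

## Working session

There is one attempt and no reset: what is moved stays moved. The work goes in short steps, Python scripts to look and compute and a tool call to move; the robot and the scene stay as the last step left them, time stands still between calls to the robot, and variables do not carry over. Pictures are saved under pics/ and viewed, at most 10 in all, crops included, and the job is handed in when it is done.

Besides the shell and the picture viewer there is one more tool, called after "Request:" by a JSON object that holds its "name" and its "arguments", one argument or row to a line. send_rows: Moves the arm, as the interface text tells. Its arguments: {"type":"object","properties":{"moves":{"type":"array","items":{"type":"object","properties":{"translation":{"type":"array","items":{"type":"number"}},"spin":{"type":"number"},"claw":{"type":"number"}}}}},"required":["moves"]}

```bash
mkdir -p pics
python3 - <<'E'
from bench import env
import cv2,pickle
d={}
for n in("scene","side"):
    c=env.camera(n);d[n]=c;cv2.imwrite(f"pics/{n}0.png",c["frame"][:,:,::-1])
pickle.dump(d,open("cams.pkl","wb"))
s=env.observe();print(s["time_s"],s["eef_pos"],s["ee_rot"],s["wrist_force"])
E
```

```text
0.1 [6.24466265e-01 1.20270290e-05 1.94533226e-01] [-2.22078862e+00 -2.22071616e+00  1.47513412e-03] [ 0.1189334   0.42303556 -1.0165496 ]
```

View pics/scene0.png

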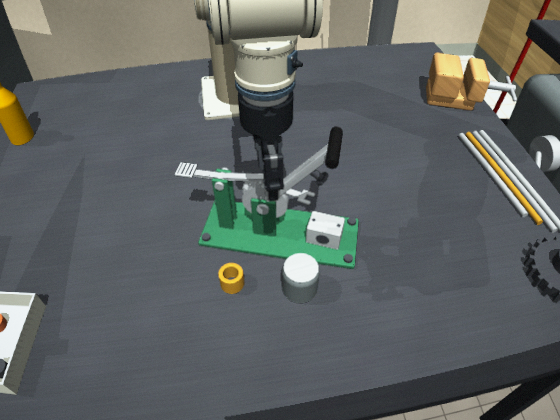

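View pics/side0.png

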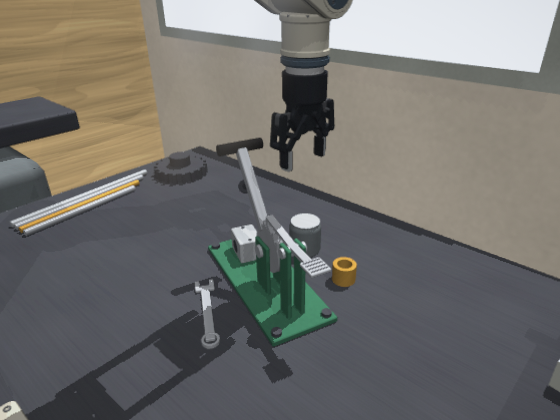

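The scene view shows the fixture running left to right: tab near (187,170), bar at (335,147), tin and bush on the side away from the robot. The side view shows the tab at (316,267) and the bar at (240,146). I'll enlarge both to get better pixel readings.

Run:
```python
import cv2,pickle
d=pickle.load(open("cams.pkl","rb"))
for n,x,y,w,h in(("scene",165,120,210,157),("side",195,130,170,215)):
    f=d[n]["frame"][y:y+h,x:x+w,::-1];k=3.8 if n=="scene" else 2.75
    cv2.imwrite(f"pics/{n}1.png",cv2.resize(f,None,fx=k,fy=k,interpolation=cv2.INTER_CUBIC))
```

```text
(no output)
```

View pics/scene1.png

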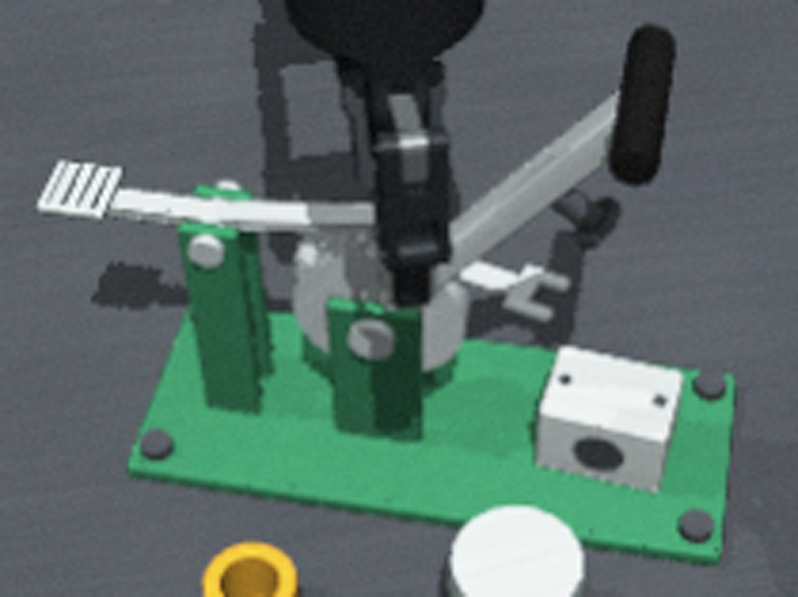

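View pics/side1.png

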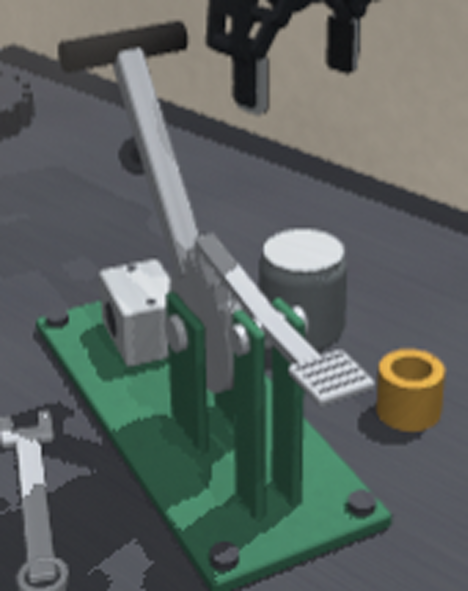

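```bash
cat > fit.py <<'E'
import cv2,pickle,numpy as np
from scipy.optimize import least_squares
d=pickle.load(open("cams.pkl","rb"))
T=lambda p,q:(np.c_[p]@np.array([[np.cos(q[2]),np.sin(q[2]),0],[-np.sin(q[2]),np.cos(q[2]),0],[0,0,1]])+[q[0],q[1],0])
def bar(a):return [-.02+.2*np.cos(a),0,.1+.2*np.sin(a)]
tab=[-.177,0,.160]
obs={"scene":((3.8,165,120),[(130,467),(717,553),(733,373),(79,188),(643,104)]),
     "side":((2.75,195,130),[(36,320),(215,582),(388,518),(331,376),(123,46)])}
def pts(n,a):
    c={"scene":[[-.155,-.065,.012],[.175,-.065,.012],[.175,.065,.012]],"side":[[.175,.065,.012],[-.155,.065,.012],[-.155,-.065,.012]]}[n]
    return np.array(c+[tab,bar(a)])
def proj(n,P):
    c=d[n];K=np.array([[c["fx"],0,c["cx"]],[0,c["fy"],c["cy"]],[0,0,1]])
    return cv2.projectPoints(P,np.array(c["rvec"]),np.array(c["tvec"]),K,np.array(c["dist"]))[0][:,0]
def res(q):
    r=[]
    for n,((k,x,y),o) in obs.items(): r.append(proj(n,T(pts(n,q[3]),q))-(np.array(o)/k+[x,y]))
    return np.concatenate(r).ravel()
s=least_squares(res,[.65,0,1.5,.94],loss="soft_l1")
if __name__=="__main__":
    q=s.x;print(q.round(4));print(res(q).reshape(-1,2).round(1))
    print("tab",T([tab],q),"tabdown",T([[-.105-.072*np.cos(.4),0,.132]],q))
    for a in(q[3],.8,.6,.4,.2,0):print(a,T([bar(a)],q).round(4))
E
python3 fit.py
```

```text
[0.5448 0.0228 1.2185 0.8982]
[[-2.6 -0.2]
 [ 0.3  1. ]
 [ 0.3 -0. ]
 [-0.7 -0.5]
 [-0.3  0.1]
 [-1.4 -1. ]
 [-0.8  1. ]
 [ 1.9 -1.8]
 [-0.2 -1.2]
 [-0.3  0.2]]
tab [[ 0.48378056 -0.14334937  0.16      ]] tabdown [[ 0.48574148 -0.13801475  0.132     ]]
0.8982126194815406 [[0.5809 0.121  0.2564]]
0.8 [[0.586  0.1348 0.2435]]
0.6 [[0.5949 0.1589 0.2129]]
0.4 [[0.6015 0.1769 0.1779]]
0.2 [[0.6056 0.188  0.1397]]
0 [[0.607  0.1917 0.1   ]]
```

Request:
{"name": "send_rows", "arguments": {
  "moves": [
    {"translation": [0,-0.01,0.02],"spin": 0,"claw": 0},
    {"translation": [0,-0.03,0.015],"spin": 0,"claw": 0},
    {"translation": [-0.02,-0.03,0],"spin": 0,"claw": 0},
    {"translation": [-0.03,-0.025,0],"spin": 0,"claw": 0},
    {"translation": [-0.03,-0.025,0],"spin": 0,"claw": 0},
    {"translation": [-0.03,-0.023,0],"spin": 0,"claw": 0},
    {"translation": [-0.03,0,0],"spin": 0,"claw": 0},
    {"translation": [0,0,-0.02],"spin": 0,"claw": 0},
    {"translation": [0,0,-0.02],"spin": 0,"claw": 0},
    {"translation": [0,0,0],"spin": 0,"claw": 0},
    {"translation": [0,0,0],"spin": 0,"claw": 0}
  ]
}}

```text
time_s: 1.02
eef_pos: [0.4842, -0.1428, 0.1896]
ee_rot: [-2.22, -2.22, 0.002]
wrist_force: [0.2, -0.4, 0.3]
width: -0.006
grasp_force: 0.0
```

Run:
```python
from bench import env
import cv2,numpy as np
a=env.camera("scene")["frame"][100:310,140:420];b=env.camera("side")["frame"][130:340,180:460]
cv2.imwrite("pics/c2.png",cv2.resize(np.hstack([a,b])[:,:,::-1],(800,300),interpolation=cv2.INTER_CUBIC))
```

```text
(no output)
```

View pics/c2.png

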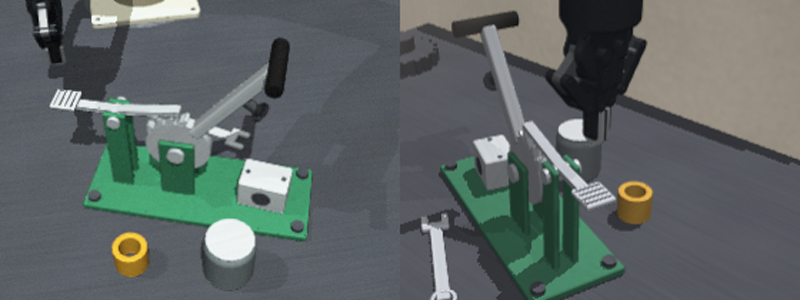

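The fingertips are near (180,143) in the scene view and (316,228) in the side view, with the tab below them. I'll check this against the projected TCP.

Run:
```python
from fit import *
for P in([.4842,-.1428,.1896],[.4842,-.1428,.16]):
    print([proj(n,np.array([P]))[0].round(1) for n in("scene","side")])
```

```text
[array([182.9, 157.7]), array([315.6, 249. ])]
[array([185.4, 169.1]), array([315.1, 265.2])]
```

Run:
```python
from bench import env
import cv2,numpy as np
a=env.camera("scene")["frame"][100:200,140:240];b=env.camera("side")["frame"][190:290,270:370]
f=np.hstack([a,b])[:,:,::-1];f=np.clip(f.astype(float)*1.6,0,255).astype(np.uint8)
cv2.imwrite("pics/c3.png",cv2.resize(f,(800,400),interpolation=cv2.INTER_CUBIC))
s=env.observe();print(s["eef_pos"],s["joint_positions"])
```

```text
[ 0.4859627  -0.14303623  0.19116465] [-3.09746959e-01  2.54031465e-01  1.89292066e+00  2.71357891e-06
  9.93075627e-01 -3.10223215e-01]
```

View pics/c3.png

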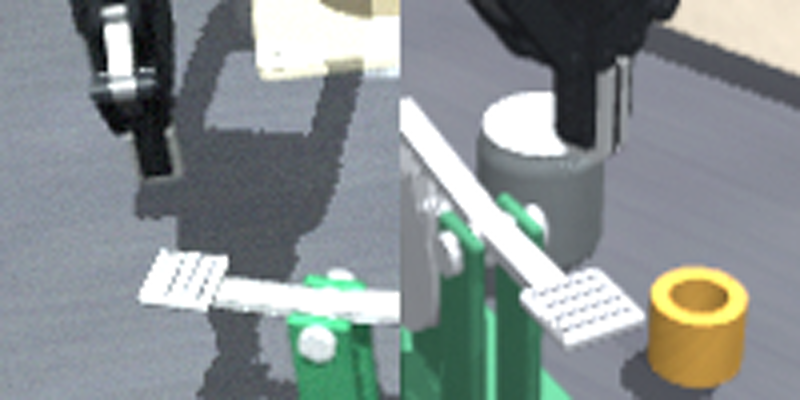

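Run:
```python
from fit import *
o={"scene":(178.8,143.5),"side":(317,226.5)}
f=lambda P:np.concatenate([proj(n,np.array([P]))[0]-o[n] for n in o])
r=least_squares(f,[.48,-.14,.2]);print(r.x,r.fun)
from bench import env
c=env.camera("wrist");print(np.array(c["tool_from_camera"]).round(3))
cv2.imwrite("pics/w.png",c["frame"][:,:,::-1])
```

```text
[ 0.48642997 -0.14326305  0.22729163] [ 0.48913443 -0.38889834  0.4399454   0.21519314]
[[-0.001 -0.96  -0.281  0.071]
 [ 1.    -0.001 -0.    -0.   ]
 [-0.    -0.281  0.96  -0.177]
 [ 0.     0.     0.     1.   ]]
```

View pics/w.png

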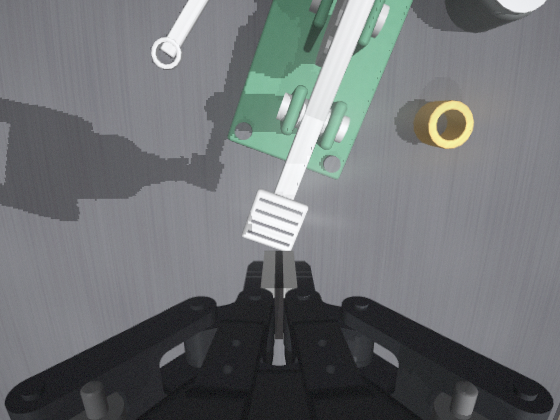

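The wrist view shows the tab at (276,219) just ahead of the shut fingertips at (278,255). The outside cameras agree with the TCP in x and y, but put the tips about 36 mm above the reported z. I'll come down in small steps and watch the force.

Request:
{"name": "send_rows", "arguments": {
  "moves": [
    {"translation": [0,0,-0.015],"spin": 0,"claw": 0},
    {"translation": [0,0,-0.01],"spin": 0,"claw": 0},
    {"translation": [0,0,-0.005],"spin": 0,"claw": 0},
    {"translation": [0,0,-0.005],"spin": 0,"claw": 0},
    {"translation": [0,0,0],"spin": 0,"claw": 0}
  ]
}}

```text
time_s: 1.68
eef_pos: [0.4844, -0.1427, 0.1543]
ee_rot: [-2.22, -2.22, 0.001]
wrist_force: [-0.6, 0.2, -0.6]
width: 0.005
grasp_force: 0.0
```

Run:
```python
from bench import env
import cv2,numpy as np
a=env.camera("scene")["frame"][100:200,140:240];b=env.camera("side")["frame"][190:290,270:370]
c=env.camera("wrist");print(c["fx"],c["fy"])
f=np.hstack([a,b])[:,:,::-1];f=np.clip(f.astype(float)*1.6,0,255).astype(np.uint8)
cv2.imwrite("pics/c4.png",cv2.resize(f,(800,400),interpolation=cv2.INTER_CUBIC))
```

```text
331.2570738208499 331.2570738208499
```

View pics/c4.png

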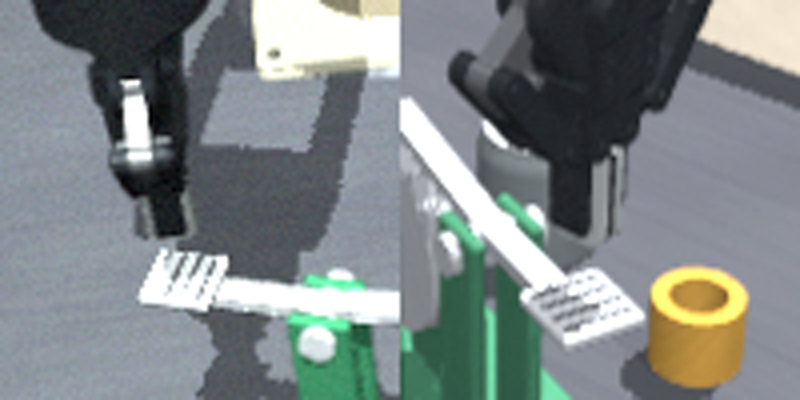

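The tips are still about 30 mm above the tab (side view (316,249), tab at (315,267)) and there is no contact force. That confirms they sit about 35 mm above the reported z, so I'll continue down gradually.

Request:
{"name": "send_rows", "arguments": {
  "moves": [
    {"translation": [0,0,-0.01],"spin": 0,"claw": 0},
    {"translation": [0,0,-0.01],"spin": 0,"claw": 0},
    {"translation": [0,0,-0.006],"spin": 0,"claw": 0},
    {"translation": [0,0,-0.005],"spin": 0,"claw": 0},
    {"translation": [0,0,-0.005],"spin": 0,"claw": 0},
    {"translation": [0,0,0],"spin": 0,"claw": 0}
  ]
}}

```text
time_s: 2.33
eef_pos: [0.4845, -0.143, 0.1182]
ee_rot: [-2.221, -2.221, 0.001]
wrist_force: [0.1, 0.4, 0.3]
width: 0.001
grasp_force: 0.0
```

Request:
{"name": "send_rows", "arguments": {
  "moves": [
    {"translation": [0,0,-0.005],"spin": 0,"claw": 0},
    {"translation": [0,0,-0.005],"spin": 0,"claw": 0},
    {"translation": [0,0,0],"spin": 0,"claw": 0}
  ]
}}

```text
time_s: 2.58
eef_pos: [0.4849, -0.1431, 0.1086]
ee_rot: [2.221, 2.221, -0.0]
wrist_force: [-0.3, -1.0, 1.0]
width: -0.002
grasp_force: 0.5
```

Run:
```python
from bench import env
import cv2,numpy as np
a=env.camera("scene")["frame"][100:200,140:240];b=env.camera("side")["frame"][190:290,270:370]
f=np.hstack([a,b])[:,:,::-1];f=np.clip(f.astype(float)*1.6,0,255).astype(np.uint8)
cv2.imwrite("pics/c5.png",cv2.resize(f,(800,400),interpolation=cv2.INTER_CUBIC))
```

```text
(no output)
```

View pics/c5.png

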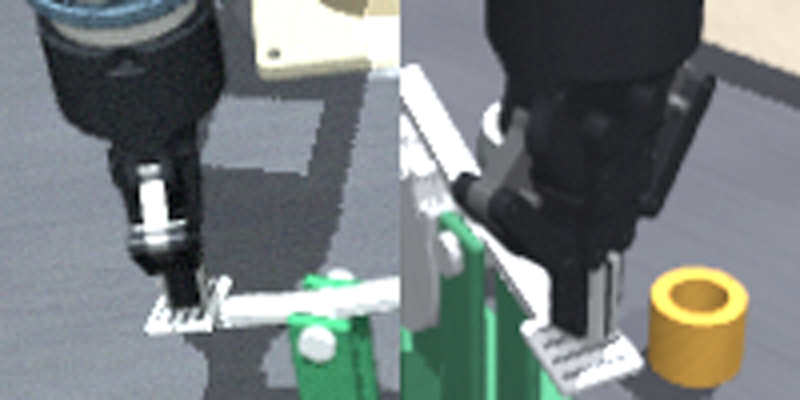

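The fingertips are on the tab and it has started to go down; its outer edge is now near (570,385) in the enlarged crop. I'll keep pressing to the stop.

Request:
{"name": "send_rows", "arguments": {
  "moves": [
    {"translation": [0,0,-0.004],"spin": 0,"claw": 0},
    {"translation": [0,0,-0.004],"spin": 0,"claw": 0},
    {"translation": [0,0,-0.002],"spin": 0,"claw": 0}
  ]
}}

```text
time_s: 2.93
eef_pos: [0.4853, -0.1428, 0.099]
ee_rot: [2.221, 2.221, 0.001]
wrist_force: [0.1, 0.9, 3.6]
width: 0.003
grasp_force: 1.4
```

Request:
{"name": "send_rows", "arguments": {
  "moves": [
    {"translation": [0,0,-0.003],"spin": 0,"claw": 0},
    {"translation": [0,0,-0.003],"spin": 0,"claw": 0}
  ]
}}

```text
time_s: 3.1
eef_pos: [0.4863, -0.1428, 0.0959]
ee_rot: [2.221, 2.22, 0.003]
wrist_force: [-15.9, 7.5, 66.0]
width: 0.001
grasp_force: 29.5
```

The force jumped to 66 N, so the tab is at its stop. I'll retreat upward and cross high to above the crossbar.

Request:
{"name": "send_rows", "arguments": {
  "moves": [
    {"translation": [0,0,0.03],"spin": 0,"claw": 0},
    {"translation": [0,0,0.04],"spin": 0,"claw": 0},
    {"translation": [0,0,0.04],"spin": 0,"claw": 0},
    {"translation": [0,0,0.04],"spin": 0,"claw": 0},
    {"translation": [0,0,0.025],"spin": 0,"claw": 0},
    {"translation": [0.016,0.03,0],"spin": 0,"claw": 0},
    {"translation": [0.016,0.03,0],"spin": 0,"claw": 0},
    {"translation": [0.016,0.03,0],"spin": 0,"claw": 0}
  ]
}}

```text
time_s: 3.77
eef_pos: [0.5336, -0.0523, 0.2688]
ee_rot: [2.222, 2.219, 0.001]
wrist_force: [0.7, -0.8, -0.4]
width: 0.003
grasp_force: 0.0
```

Request:
{"name": "send_rows", "arguments": {
  "moves": [
    {"translation": [0.016,0.035,0],"spin": 0,"claw": 0},
    {"translation": [0.016,0.035,0],"spin": 0,"claw": 0},
    {"translation": [0.016,0.035,0],"spin": 0,"claw": 0},
    {"translation": [0,0.035,0],"spin": 0,"claw": 0},
    {"translation": [0,0.034,0],"spin": 0,"claw": 0},
    {"translation": [0,0,0],"spin": 0,"claw": 0},
    {"translation": [0,0,0],"spin": 0,"claw": 0}
  ]
}}

```text
time_s: 4.35
eef_pos: [0.5806, 0.1226, 0.2674]
ee_rot: [-2.217, -2.225, 0.002]
wrist_force: [0.2, -0.4, -0.4]
width: -0.001
grasp_force: 0.0
```

Request:
{"name": "send_rows", "arguments": {
  "moves": [
    {"translation": [0,0.002,-0.02],"spin": 0,"claw": 0},
    {"translation": [0,0,-0.01],"spin": 0,"claw": 0},
    {"translation": [0,0,-0.008],"spin": 0,"claw": 0},
    {"translation": [0.002,0.005,-0.005],"spin": 0,"claw": 0},
    {"translation": [0.002,0.005,-0.005],"spin": 0,"claw": 0}
  ]
}}

```text
time_s: 4.77
eef_pos: [0.5852, 0.1336, 0.2216]
ee_rot: [-2.222, -2.218, -0.004]
wrist_force: [-5.7, 7.0, 12.4]
width: 0.004
grasp_force: 6.1
```

Run:
```python
from bench import env
import cv2,numpy as np
a=env.camera("scene")["frame"][80:280,160:360];b=env.camera("side")["frame"][90:290,190:390]
f=np.hstack([a,b])[:,:,::-1];f=np.clip(f.astype(float)*1.6,0,255).astype(np.uint8)
cv2.imwrite("pics/c6.png",cv2.resize(f,(800,400),interpolation=cv2.INTER_CUBIC))
```

```text
(no output)
```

View pics/c6.png

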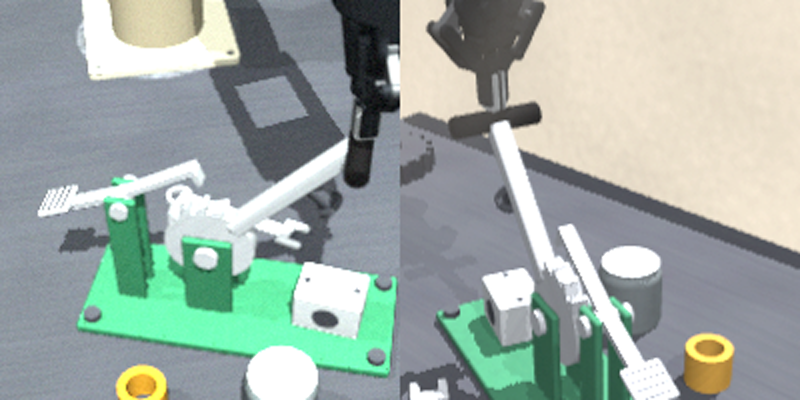

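The tab is down and the pawl nose is lifted off the hub (200,170). The fingertips rest on top of the crossbar at (497,115), and the bar has begun to move. I'll follow the arc.

Request:
{"name": "send_rows", "arguments": {
  "moves": [
    {"translation": [0.003,0.006,-0.008],"spin": 0,"claw": 0},
    {"translation": [0.002,0.006,-0.008],"spin": 0,"claw": 0},
    {"translation": [0.002,0.006,-0.008],"spin": 0,"claw": 0},
    {"translation": [0.002,0.006,-0.008],"spin": 0,"claw": 0}
  ]
}}

```text
time_s: 5.2
eef_pos: [0.5964, 0.1586, 0.1906]
ee_rot: [2.223, 2.219, 0.011]
wrist_force: [0.2, 7.8, 11.3]
width: 0.002
grasp_force: 5.8
```

Request:
{"name": "send_rows", "arguments": {
  "moves": [
    {"translation": [0.002,0.005,-0.009],"spin": 0,"claw": 0},
    {"translation": [0.002,0.005,-0.009],"spin": 0,"claw": 0},
    {"translation": [0.001,0.004,-0.009],"spin": 0,"claw": 0},
    {"translation": [0.001,0.004,-0.009],"spin": 0,"claw": 0},
    {"translation": [0.001,0.003,-0.01],"spin": 0,"claw": 0},
    {"translation": [0.001,0.003,-0.009],"spin": 0,"claw": 0},
    {"translation": [0.001,0.003,-0.009],"spin": 0,"claw": 0},
    {"translation": [0.001,0.002,-0.009],"spin": 0,"claw": 0}
  ]
}}

```text
time_s: 5.87
eef_pos: [0.6061, 0.186, 0.1161]
ee_rot: [2.222, 2.219, 0.006]
wrist_force: [2.3, 3.7, 5.3]
width: 0.004
grasp_force: 2.4
```

Request:
{"name": "send_rows", "arguments": {
  "moves": [
    {"translation": [0,0.001,-0.009],"spin": 0,"claw": 0},
    {"translation": [0,0.001,-0.009],"spin": 0,"claw": 0},
    {"translation": [0.001,0.001,-0.009],"spin": 0,"claw": 0},
    {"translation": [0,0.001,-0.005],"spin": 0,"claw": 0},
    {"translation": [0,0,0],"spin": 0,"claw": 0}
  ]
}}

```text
time_s: 6.28
eef_pos: [0.6036, 0.1892, 0.0814]
ee_rot: [-2.221, -2.22, 0.005]
wrist_force: [0.3, 0.3, 0.3]
width: -0.002
grasp_force: 0.0
```

Request:
{"name": "send_rows", "arguments": {
  "moves": [
    {"translation": [0,0,-0.003],"spin": 0,"claw": 0},
    {"translation": [0,0,-0.003],"spin": 0,"claw": 0}
  ]
}}

```text
time_s: 6.45
eef_pos: [0.6039, 0.1896, 0.0768]
ee_rot: [-2.221, -2.221, 0.003]
wrist_force: [-1.7, -0.1, 2.5]
width: 0.002
grasp_force: 1.5
```

Request:
{"name": "send_rows", "arguments": {
  "moves": [
    {"translation": [0,0,-0.002],"spin": 0,"claw": 0},
    {"translation": [0,0,-0.002],"spin": 0,"claw": 0}
  ]
}}

```text
time_s: 6.62
eef_pos: [0.6042, 0.1897, 0.0744]
ee_rot: [-2.221, -2.221, 0.003]
wrist_force: [-11.7, -4.0, 31.2]
width: -0.001
grasp_force: 15.9
```

Request:
{"name": "send_rows", "arguments": {
  "moves": [
    {"translation": [0,0,0.03],"spin": 0,"claw": 0},
    {"translation": [0,0,0.04],"spin": 0,"claw": 0},
    {"translation": [0,0,0.04],"spin": 0,"claw": 0},
    {"translation": [0,0,0.04],"spin": 0,"claw": 0},
    {"translation": [-0.03,0,0.04],"spin": 0,"claw": 0},
    {"translation": [-0.03,0,0],"spin": 0,"claw": 0},
    {"translation": [0,0,0],"spin": 0,"claw": 0}
  ]
}}

```text
time_s: 7.2
eef_pos: [0.5467, 0.19, 0.2586]
ee_rot: [2.221, 2.222, 0.001]
wrist_force: [-0.3, 0.2, 0.0]
width: 0.004
grasp_force: 0.0
```

Run:
```python
from fit import *
from bench import env
q=s.x
for n in("scene","side"):
    F=env.camera(n)["frame"];g=cv2.cvtColor(F,cv2.COLOR_RGB2GRAY)
    for a in(0,.05,.2):print(n,a,proj(n,T([bar(a)],q)).round(1))
    p=proj(n,T([bar(0)],q))[0].astype(int);x0,y0=p-35
    m=(g[y0:y0+70,x0:x0+70]<40).astype(np.uint8)
    k,l,st,c=cv2.connectedComponentsWithStats(m)
    print([(st[i].tolist(),(c[i]+[x0,y0]).round(1).tolist()) for i in range(1,k) if st[i,4]>40])
    t=proj(n,T([tab,[-.105-.072*np.cos(.4),0,.132]],q)).round(0);print("tab up/down",t, [F[int(v),int(u)].tolist() for u,v in t])
o=env.observe();print(o["wrist_force"],o["time_s"])
```

```text
scene 0 [[364.9 214.1]]
scene 0.05 [[365.5 210.7]]
scene 0.2 [[365.9 200. ]]
[([30, 16, 13, 40, 381], [365.3, 215.0])]
tab up/down [[185. 169.]
 [190. 180.]] [[90, 98, 102], [218, 223, 226]]
side 0 [[230.4 203.2]]
side 0.05 [[230.1 199.2]]
side 0.2 [[229.8 187.7]]
[([42, 27, 14, 10, 99], [244.2, 199.7]), ([16, 35, 17, 9, 95], [219.2, 206.8])]
tab up/down [[315. 266.]
 [313. 278.]] [[86, 88, 96], [167, 171, 180]]
[-0.29280156  0.10095103  0.09558334] 7.3
```

```bash
python3 -c "
from bench import env
print(env.hand_in())"
```

```text
the job is handed in; nothing more can be done
None
```

I pressed the pawl tab to its stop, then pushed the clamp arm down until its foot met the block. I backed the gripper off and handed in at about 7.3 s; the final images put the crossbar at the level position and the tab still down, but no verdict came back.

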